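Pack a lab kit tray and peel off a cover for it

ROBOT

A 7-joint arm with a two-finger parallel gripper is mounted at the origin on the work surface. World frame = base frame: x ahead of the robot, y to its left, z up, the work surface at z = 0. Lengths are in m, angles in rad, forces in N, time in s.
With the tool pointing down it reaches from about 0.4 to 0.875 m from the base axis. Payload 6.5 kg.
Tool frame: the origin (TCP) lies on the centre line of the jaws, within the pads' length; the fingertips stand 8 mm ahead of it and the grasp point (between the pads) lies 11 mm behind it (tip_reach is the distance from the TCP to the fingertips, in m); z points along the fingers, x is the direction in which the jaws open and shut, and the axes are right-handed (so a half turn about z gives the same grasp; the last joint's range is limited). The gripper opens to 85 mm and grips with 20 to 120 N. Pads are 22 mm wide; open, the fingers measure 114 mm over their backs; the gripper's body (76 mm by 85 mm) begins 54 mm behind the grasp point. The pads swing forward as they close: fully open they stand 13 mm farther back than shut.
Start: joints at [-0.066, 0.536, -0.004, 1.538, 0.003, 1.067, -0.071], TCP at [0.65, 0, 0.239] pointing down, gripper open.
Joint ranges: [-2.7, 2.7], [-0.37, 2.16], [-1.27, 1.26], [0.24, 2.4], [-1.31, 4.45], [0.19, 1.91], [-2.76, 2.76]. Speed limits (rad/s): [2.39, 2.39, 3.14, 3.14, 3.14, 3.14, 3.14].

INTERFACE

Orientations are given as a 3x3 rotation matrix whose columns are the frame's x, y, z axes.
In Python, from rig import observe, camera, get_calibration, finish_job, spot_in, outline_of, tip_reach gives the robot as it stands.
- The arm moves only by the tool apply_moves, never from a script. Its argument "steps" is text: rows parted by semicolons, each of 6 numbers parted by spaces: the shift along the world's x, y, z in m, then the turn, a rotation vector about the world's x, y, z in rad. In form: dx dy dz ax ay az; .... A call has 1 to 20 rows; each row is the pose to reach, as a shift and turn from the pose measured when the call began; what a row does not reach only later rows make up. A row lasts 1/12 s, in which the tool goes at most 41.7 mm and 7.16 degrees, less where a joint would pass 70% of its speed; a pose out of reach is approached as far as the arm can. A call with a gripper value outside its range is refused whole. "gripper" is the gripper's target within -1 to 1 (shut at 1, half-way at 0, fully open at -1), set as the call begins (left out, the last holds). The fingers move at their own pace and stop on an object; "squeeze" is the grip in N (left out, the last holds). Time passes only in rows, so rows that repeat a pose let the fingers close. It gives the time, the measured TCP pose, the force and the opening at its end, in the units of the state.
- observe(): the state, without advancing time (a new reading comes with each control period).
- camera(name): name is "scene" or "side" or "wrist"; returns the picture (480x640x3 uint8, blue, green, red); there is no depth.
- get_calibration(name): a dict with "fx", "fy", "cx", "cy" (pixels), "extrinsics" (4x4, takes a point from world to camera coordinates). Camera axes: x right, y down, z forward; pixel columns grow to the right and rows downward; lengths in m; the calibration is good to about 2 mm. A picture is of the moment at which its call begins: read the wrist's pose just before it. get_calibration takes no time and is no camera call; for the wrist camera it gives the pose at the moment of the call.
- finish_job(): hands the job in, once; it reports no verdict.
Trained networks look in the newest picture that a camera, given by its name, has taken for a name from the list of things; names that differ only in an ending like _2 or _b are one class to them, and where a whole thing is asked for, a point or a joint stands for the part that bears it (a point fixed in the world has none). Each returns a list of dicts, best first, with "p" (0 to 1); they miss things now and then, are a little off and sometimes report something else, mostly with a low value. They report only what shows in the picture. A call takes as long as a camera call. They do not tell look-alikes from the thing itself.
- spot_in(camera, name): "bbox" ([left, top, right, bottom] in pixels, round what is visible of it).
- outline_of(camera, name): "mask" (480x640 bool, what is visible of it) and "bbox" ([left, top, right, bottom] in pixels, round what is visible of it).
The state is a dict: "clock": time; "joint_positions": joint angles; "qvel": joint speeds; "joint_efforts": joint torques, N m; "ee_pos": TCP position; "eef_rot": TCP orientation; "force": force on the tool from outside, world axes, zero at the start; "ft_torque": the same for the moment, N m; "gripper_width": finger opening in m.
Only numpy, scipy, OpenCV 4.12 (cv2) and the standard library are available. Lean on these libraries where they do the work, as an engineer would, in place of code of your own. Each camera call takes 0.05 s, during which the arm holds its last target.

TASK

Lay the flat T-shaped bracket down in the matching recess of the wooden kit tray and let go of it. Then take the top white cover of the stuck stack by the rib at its corner and peel it: lift that corner first, by some 2 cm or more, while the opposite corner still rests on the stack, so that the rest of the stack stays where it is on the table. Finish while holding the cover still in the gripper, level, centred over the kit tray with its long side along the tray's, about 5 to 20 cm above the tray and touching nothing; leave the tumbler, the coil and the knife switch alone.

Things in the scene. Friction and masses are not known exactly. Their poses are not given: they have to be found in the camera images.
- bracket_mid (a point): centre of the loose flat aluminium T bracket (mid length, half-way up; it starts lying flat on the table). 110 mm long along its x, 8 mm thick, about 80 g. Stem 20 mm wide from x = -55 to +25 mm, head 44 mm wide from x = +25 to +55 mm; centre of mass near x = +10 mm. z up
- bracket: the same T bracket as a whole; origin and axes as bracket_mid
- kit: plywood kit tray, 170 mm along its x, 120 mm along its y, 20 mm high, immovable; origin at the centre of its underside, z up. Its recess is 10 mm deep (floor 10 mm above the table) and open upwards: a stem channel 26 mm wide from x = -58 to -20 mm, a finger bay 86 mm wide from x = -20 to +22 mm, a head pocket 50 mm wide from x = +22 to +58 mm. The seated bracket has its centre over the tray's centre, 14 mm above the table, its head towards the tray's +x
- stack: rest of the stack: nested white covers 170 x 120 mm on a dark steel base 190 x 140 x 8 mm, loose, 0.9 kg; origin under the base's centre, x along its long side, z up. The top cover rests 29 mm above it, held near its corners by four spring catches of about 3 N that let go after 3 mm: lifted level it may bring the stack along; tipped about the corner opposite the rib it needs about 4 N
- cover_mid (a point): centre of the top cover's panel; loose formed white plastic cover, 170 mm along its x, 120 mm along its y, panel 3 mm thick (underside 29 mm above the table on the stack), a skirt 11 mm deep below the panel, about 50 g. Axes: x long side, z up; starts aligned with stack
- cover: the same cover as a whole; origin at the centre of the panel's underside, 1.5 mm below cover_mid, same axes
- cover_rib (a point): centre of the upright grip rib on top of the cover at its +x, +y corner, at x = +66, y = +44, z = +13.5 mm from cover_mid. The rib is 12 mm thick, 26 mm long along the cover's diagonal (0.615 rad from the cover's x towards its y) and stands 24 mm up from the panel's top
- cover_far (a point): point on the cover at the corner opposite the rib, at x = -80, y = -55 mm from cover_mid, mid panel
- tumbler: bystander: open steel tumbler, 72 mm wide, 85 mm high; origin under its centre
- coil: bystander: upright copper coil on a black block 75 x 75 x 35 mm, 118 mm high in all; origin under its centre
- switch: bystander: knife switch on a wooden block 70 x 140 x 25 mm, 68 mm high in all; origin under its centre
Mind the look-alikes: they are no part of the job. Leave any green or purple look-alike of the cover alone.

How it is judged:
On the way, in this order (a step that is already met when the one before it is completed fails the run):
1. the bracket lies flat in its recess, let go (x of bracket_mid in the frame of kit between -0.006 and 0.006 m and y of bracket_mid in the frame of kit between -0.006 and 0.006 m and z of bracket_mid in the frame of kit between 0.011 and 0.0165 m and angle between bracket_mid's own z axis and vertical below 0.08 rad and angle between the x axis of bracket_mid and the x axis of kit, either way round below 0.2 rad and contact force between the fingers and bracket below 0.05 N), for 0.2 s.
2. the cover's rib corner is lifted by 15 mm or more while its opposite corner is still within 8 mm of its rest on the stack (z of cover_rib in the frame of stack above 0.059 m and z of cover_far in the frame of stack below 0.0385 m and contact force between the fingers and cover above 0.5 N), for 0.05 s.
At the end, for the whole second after the job is handed in: Bracket flat in the recess (6 mm, 0.2 rad), let go; cover held still by the fingers, panel 60 to 240 mm above the table, within 0.2 rad of level and of the tray's long side, centred within 40 mm over the tray, touching nothing else; rest of the stack flat, within 30 mm of its start (all of step 1 and contact force between the fingers and cover above 0.5 N and height (world z) of cover_mid between 0.06 and 0.24 m and horizontal distance between cover_mid and kit below 0.04 m and angle between cover_mid's own z axis and vertical below 0.2 rad and angle between the x axis of cover_mid and the x axis of kit, either way round below 0.2 rad and linear speed of cover below 0.03 m/s and contact force between cover and kit below 0.05 N and contact force between cover and stack below 0.05 N and contact force between cover and bracket below 0.05 N and height (world z) of stack below 0.004 m and angle between stack's own z axis and vertical below 0.05 rad and distance of stack from where it was at the start of the episode below 0.03 m); the arm keeps its last pose, push and grip.
It fails at once if the rest of the stack is lifted more than 12 mm, tipped more than 0.12 rad or shifted more than 30 mm (height (world z) of stack above 0.012 m or angle between stack's own z axis and vertical above 0.12 rad or distance of stack from where it was at the start of the episode above 0.03 m).
It fails at once if a bystander is shifted by more than 25 mm (distance of any of tumbler, coil, switch from where it was at the start of the episode above 0.025 m).
It also fails if it takes over 56 s, if anything falls off the work surface, if the arm or the gripper's body presses on something with over 40 N, if the wrist force passes 120 N, or if a joint passes its speed limit or range.

## Working session

There is one attempt and no reset: what is moved stays moved. The work goes in short steps, Python scripts to look and compute and a tool call to move; the robot and the scene stay as the last step left them, time stands still between calls to the robot, and variables do not carry over. Pictures are saved under pics/ and viewed, and the job is handed in when it is done.

Besides the shell and the picture viewer there is one more tool, called after "Request:" as name(argument=value, ...), one argument or row to a line, values as JSON. apply_moves: Moves the arm, as the interface text tells. Its arguments: {"type":"object","properties":{"steps":{"type":"string"},"gripper":{"type":"number"},"squeeze":{"type":"number"}},"required":["steps"]}

```bash
mkdir -p pics; ls; python3 - <<'E'
from rig import *
import cv2,numpy as np
for n in ["scene","side","wrist"]:
    cv2.imwrite(f"pics/{n}0.png",camera(n)); c=get_calibration(n); print(n,c["fx"],c["cx"],c["cy"],np.round(c["extrinsics"],3).tolist())
    for t in ["bracket","kit","cover","stack","tumbler","coil","switch"]:
        print(t,[(np.round(d["bbox"]).tolist(),round(d["p"],2)) for d in spot_in(n,t)])
print(observe()["clock"])
E
```

```text
pics
scene 482.62379561356937 313.5405404244473 243.6458235476062 [[0.056, 0.998, -0.0, 0.021], [0.733, -0.041, -0.679, -0.335], [-0.678, 0.038, -0.734, 1.575], [0.0, 0.0, 0.0, 1.0]]
bracket [([310.0, 241.0, 333.0, 278.0], 0.67)]
kit [([412.0, 228.0, 468.0, 289.0], 0.81)]
cover [([197.0, 320.0, 267.0, 402.0], 0.9), ([203.0, 178.0, 276.0, 224.0], 0.83), ([194.0, 231.0, 261.0, 292.0], 0.8)]
stack [([191.0, 243.0, 267.0, 302.0], 0.89)]
tumbler [([333.0, 308.0, 371.0, 353.0], 0.83)]
coil [([498.0, 270.0, 541.0, 319.0], 0.87)]
switch [([113.0, 278.0, 147.0, 336.0], 0.92), ([310.0, 239.0, 338.0, 279.0], 0.17)]
side 609.5206587016843 317.7610412605171 238.70605989347493 [[0.714, 0.7, -0.004, -0.376], [0.472, -0.486, -0.736, -0.239], [-0.517, 0.524, -0.677, 1.83], [0.0, 0.0, 0.0, 1.0]]
bracket [([296.0, 226.0, 321.0, 262.0], 0.8)]
kit [([350.0, 177.0, 422.0, 224.0], 0.78)]
cover [([197.0, 258.0, 276.0, 325.0], 0.83), ([274.0, 315.0, 371.0, 392.0], 0.62), ([144.0, 222.0, 213.0, 268.0], 0.59)]
stack [([194.0, 278.0, 285.0, 335.0], 0.68)]
tumbler [([376.0, 250.0, 408.0, 294.0], 0.79)]
coil [([444.0, 160.0, 478.0, 202.0], 0.55)]
switch [([151.0, 350.0, 228.0, 408.0], 0.68)]
wrist 366.0431254849995 317.5755492640313 238.96440524444068 [[1.0, 0.0, 0.001, -0.651], [-0.0, -0.946, 0.325, -0.043], [0.001, -0.325, -0.946, 0.379], [0.0, 0.0, 0.0, 1.0]]
bracket [([128.0, 193.0, 241.0, 260.0], 0.61)]
kit [([129.0, 189.0, 241.0, 262.0], 0.23)]
cover [([194.0, 371.0, 295.0, 450.0], 0.82), ([0.0, 320.0, 98.0, 443.0], 0.8), ([345.0, 335.0, 497.0, 439.0], 0.75), ([129.0, 192.0, 243.0, 261.0], 0.62)]
stack [([144.0, 336.0, 302.0, 434.0], 0.65), ([124.0, 192.0, 240.0, 261.0], 0.46)]
tumbler [([388.0, 155.0, 492.0, 245.0], 0.79), ([192.0, 371.0, 293.0, 451.0], 0.6)]
coil []
switch []
1.2
```

View pics/scene0.png

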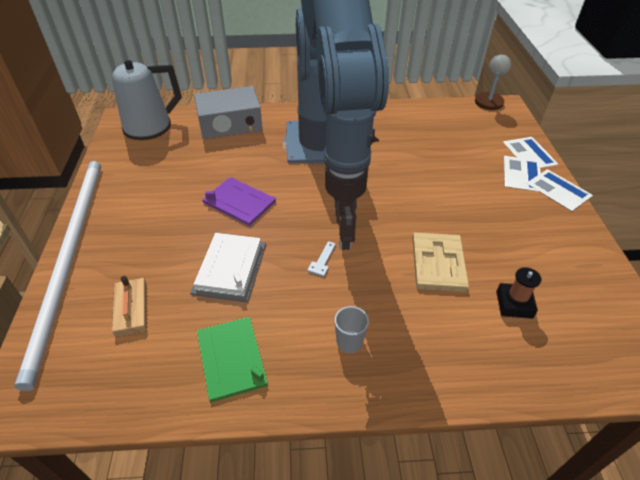

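View pics/side0.png

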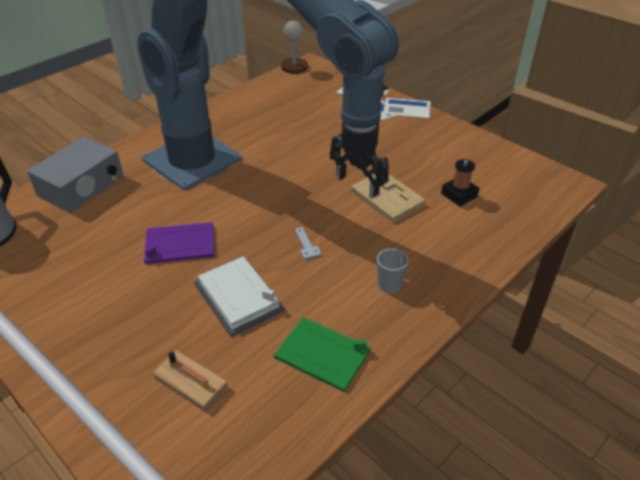

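View pics/wrist0.png

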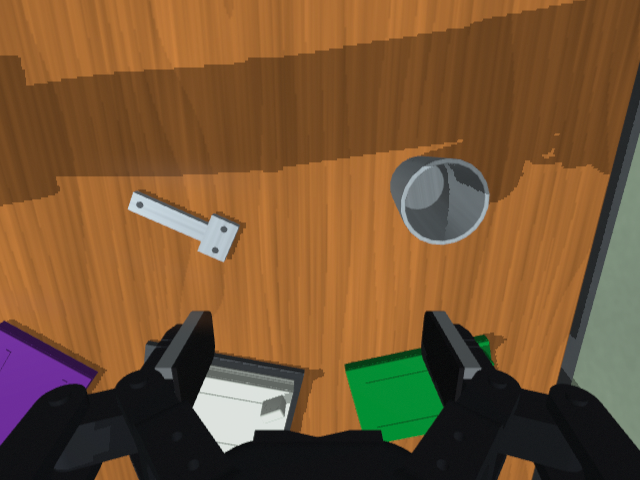

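```bash
cat > h.py <<'E'
from rig import *
import cv2,numpy as np,json
from scipy.optimize import minimize
def grab(n,fn=None):
    c=get_calibration(n); im=camera(n)
    if fn: cv2.imwrite(f"pics/{fn}.png",im)
    return c,im
def proj(c,P):
    E=np.array(c["extrinsics"]); q=np.asarray(P)@E[:3,:3].T+E[:3,3]
    return np.stack([c["fx"]*q[:,0]/q[:,2]+c["cx"],c["fy"]*q[:,1]/q[:,2]+c["cy"]],1)
def ray(c,u,v,z):
    E=np.array(c["extrinsics"]); R=E[:3,:3];o=-R.T@E[:3,3]
    d=R.T@np.array([(u-c["cx"])/c["fx"],(v-c["cy"])/c["fy"],1]); return o+d*(z-o[2])/d[2]
def box(x0,x1,y0,y1,z0,z1):
    return np.array([[x,y,z] for x in(x0,x1) for y in(y0,y1) for z in(z0,z1)],float)
PARTS={"bracket":[box(-.055,.025,-.01,.01,0,.008),box(.025,.055,-.022,.022,0,.008)],
"kit":[box(-.085,.085,-.06,.06,0,.02)],
"cover":[box(-.085,.085,-.06,.06,.018,.032)],
"stackall":[box(-.095,.095,-.07,.07,0,.008),box(-.085,.085,-.06,.06,.008,.032)]}
def tf(P,p):
    x,y,a=p; c,s=np.cos(a),np.sin(a); return np.stack([x+c*P[:,0]-s*P[:,1],y+s*P[:,0]+c*P[:,1],P[:,2]],1)
S=4
def render(c,parts,p):
    m=np.zeros((480*S,640*S),np.uint8)
    for P in parts:
        h=cv2.convexHull((((proj(c,tf(P,p))+.5)*S-.5)).astype(np.float32)).astype(np.float64)
        cv2.fillConvexPoly(m,np.round(h*16).astype(np.int32),255,shift=4)
    return cv2.resize(m,(640,480),interpolation=cv2.INTER_AREA)/255.
def fit(obs,parts,p0,extra=None):
    # obs list of (calib, mask, valid)
    def cost(q):
        p=(q[0]*.01+p0[0],q[1]*.01+p0[1],q[2]*.1+p0[2]); t=0
        for c,m,v in obs:
            r=render(c,parts,p); t+=(np.abs(r-m)*v).sum()/m.sum()
        return t/len(obs)
    b=minimize(cost,[0,0,0],method="Nelder-Mead",options=dict(initial_simplex=[[0,0,0],[1,0,0],[0,1,0],[0,0,1.5]],xatol=.01,fatol=1e-4,maxiter=150))
    q=b.x; return (q[0]*.01+p0[0],q[1]*.01+p0[1],q[2]*.1+p0[2]),b.fun
def best(n,t,i=0):
    o=outline_of(n,t); return o
E
python3 - <<'E'
from h import *
one=np.ones((480,640))
M={}
for n in ["scene","side","wrist"]:
    c,im=grab(n)
    for t in ["bracket","kit","cover"]:
        for d in outline_of(n,t):
            print(n,t,round(d["p"],2),np.round(d["bbox"]),d["mask"].sum())
            M.setdefault((n,t),[]).append((c,d["mask"].astype(float)))
import pickle; pickle.dump(M,open("M0.pkl","wb"))
cs=get_calibration("scene")
r=lambda u,v,z:np.round(ray(cs,u,v,z)[:2],3)
print("brk",r(329,243,.008),r(318,273,.008)); print("kit",r(440,260,.02)); print("cover",r(230,262,.03)); print("rib",r(238,281,.045))
E
```

```text
scene bracket 0.9 [311. 240. 335. 277.] 397
scene kit 0.8 [410. 231. 467. 292.] 2838
scene cover 0.9 [204. 177. 277. 223.] 1914
scene cover 0.8 [198. 320. 266. 400.] 4229
scene cover 0.75 [196. 233. 257. 292.] 2822
side bracket 0.83 [297. 228. 324. 261.] 349
side bracket 0.36 [201. 254. 280. 328.] 3133
side kit 0.93 [352. 178. 422. 221.] 1642
side cover 0.94 [142. 221. 215. 266.] 2467
side cover 0.81 [197. 256. 280. 327.] 3164
side cover 0.64 [276. 315. 368. 390.] 4066
wrist bracket 0.65 [129. 191. 244. 261.] 2965
wrist cover 0.85 [192. 369. 293. 453.] 5521
wrist cover 0.75 [  0. 319. 100. 444.] 5418
wrist cover 0.72 [344. 337. 490. 439.] 6607
brk [ 0.462 -0.007] [ 0.561 -0.042]
kit [0.546 0.263]
cover [ 0.532 -0.256]
rib [ 0.605 -0.231]
```

```bash
python3 - <<'E'
from h import *
import pickle; M=pickle.load(open("M0.pkl","rb")); one=np.ones((480,640))
p0=(.511,-.024,np.arctan2(-.035,.099))
for ks in (["wrist"],["scene"],["side"]):
    print("brk",ks,fit([(*M[k,"bracket"][0],one) for k in ks],PARTS["bracket"],p0))
print("kit",fit([(*M["scene","kit"][0],one)],PARTS["kit"],(.546,.263,0)))
print("cov",fit([(*M["scene","cover"][2],one)],PARTS["cover"],(.532,-.256,-.2)))
print("cov",fit([(*M["side","cover"][1],one)],PARTS["cover"],(.532,-.256,-.2)))
E
```

```text
brk ['wrist'] ((np.float64(0.5090274767087906), np.float64(-0.02449633264928497), np.float64(-0.44523953612681433)), np.float64(0.04191250867969447))
brk ['scene'] ((np.float64(0.5071560967527103), np.float64(-0.024162680055334753), np.float64(-0.4437619919067907)), np.float64(0.08575097545315355))
brk ['side'] ((np.float64(0.5043338300240179), np.float64(-0.02431890109456534), np.float64(-0.4551104324645552)), np.float64(0.13168155514354737))
kit ((np.float64(0.5387733825266323), np.float64(0.2623410976764576), np.float64(-0.14135259137298273)), np.float64(0.02141248324558858))
cov ((np.float64(0.5265326743535149), np.float64(-0.26150347104733707), np.float64(-0.2115371112259614)), np.float64(0.03303178110365337))
cov ((np.float64(0.5236407436431171), np.float64(-0.26178466381812204), np.float64(-0.21079841851138148)), np.float64(0.024585409384992932))
```

```bash
python3 - <<'E'
import cv2
im=cv2.imread("pics/scene0.png"); cv2.imwrite("pics/z1.png",cv2.resize(im[215:305,180:480],None,fx=2.6,fy=2.6,interpolation=cv2.INTER_CUBIC))
cv2.imwrite("pics/z2.png",cv2.resize(im[215:305,400:480],None,fx=6,fy=6,interpolation=cv2.INTER_CUBIC))
E
```

```text
(no output)
```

View pics/z2.png

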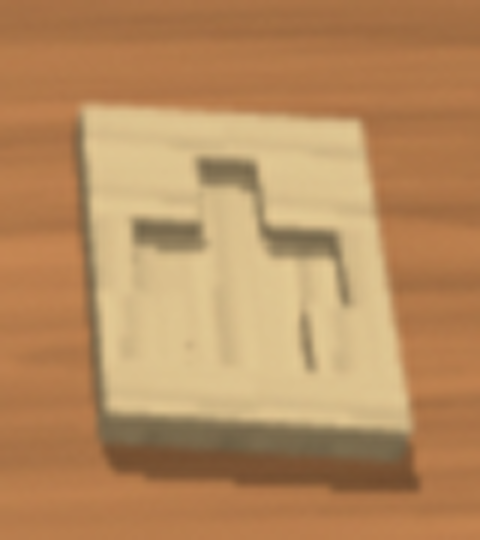

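View pics/z1.png

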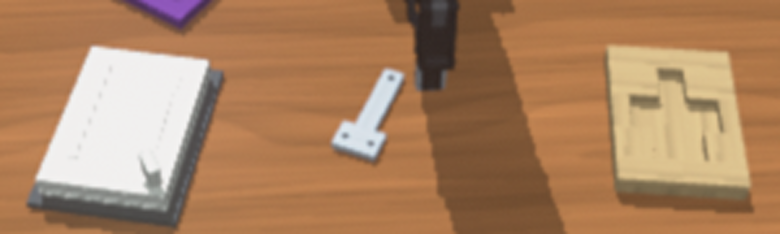

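Request:
apply_moves(
  steps="-0.028 0.04 0 0 0 0;-0.055 0.08 0 0 0 0;-0.083 0.12 0 0 0 0;-0.11 0.16 0 0 0 0;-0.11 0.2 0 0 0 0;-0.11 0.24 0 0 0 0;-0.11 0.26 0 0 0 0;-0.11 0.26 0 0 0 0;-0.11 0.26 0 0 0 0;-0.11 0.26 0 0 0 0;-0.11 0.26 0 0 0 0;-0.11 0.26 0 0 0 0",
)

```text
clock: 2.8
ee_pos: [0.5406, 0.2581, 0.2393]
eef_rot: [[1.0, -0.003, 0.0], [-0.003, -1.0, -0.001], [0.0, 0.001, -1.0]]
force: [1.0, -0.2, 0.5]
gripper_width: 0.0857
```

```bash
python3 - <<'E'
from h import *
one=np.ones((480,640))
c,im=grab("wrist","w1")
for d in outline_of("wrist","kit"):
    print(round(d["p"],2),np.round(d["bbox"]),d["mask"].sum())
    p=fit([(c,d["mask"].astype(float),one)],PARTS["kit"],(.539,.262,-.14)); print(p)
    q=p[0]
    for P in PARTS["kit"]: 
        cv2.polylines(im,[cv2.convexHull(proj(c,tf(P,q)).astype(np.float32)).astype(int)],True,(255,0,0),1)
    rec=[[-.058,-.013],[-.02,-.013],[-.02,-.043],[.022,-.043],[.022,-.025],[.058,-.025],[.058,.025],[.022,.025],[.022,.043],[-.02,.043],[-.02,.013],[-.058,.013]]
    R=np.array([[*r,.02] for r in rec]); cv2.polylines(im,[proj(c,tf(R,q)).astype(int)],True,(0,0,255),1)
    cv2.imwrite("pics/w1o.png",im);break
E
```

```text
0.86 [224. 126. 412. 263.] 20896
((np.float64(0.539923495749486), np.float64(0.2623605090956367), np.float64(-0.1406904008962716)), np.float64(0.014440515869441192))
```

View pics/w1o.png

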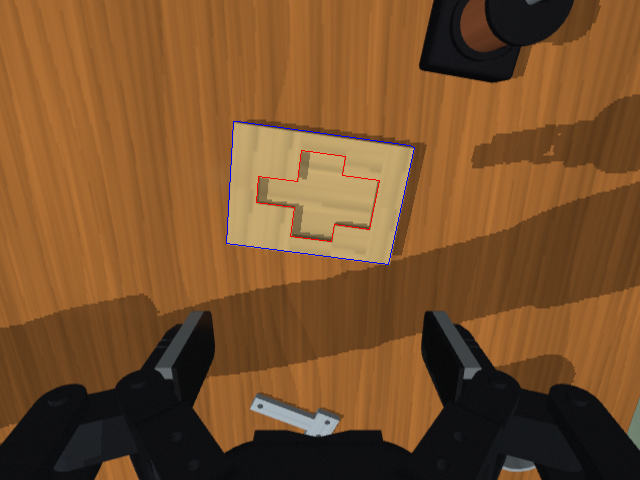

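Request:
apply_moves(
  steps="-0.003 -0.035 -0.015 0 0 0.12;-0.006 -0.07 -0.03 0 0 0.24;-0.01 -0.105 -0.045 0 0 0.36;-0.014 -0.14 -0.06 0 0 0.48;-0.018 -0.175 -0.075 0 0 0.6;-0.021 -0.21 -0.09 0 0 0.72;-0.025 -0.245 -0.105 0 0 0.84;-0.028 -0.285 -0.12 0 0 0.96;-0.028 -0.285 -0.13 0 0 1.08;-0.028 -0.285 -0.13 0 0 1.125;-0.028 -0.285 -0.13 0 0 1.125;-0.028 -0.285 -0.13 0 0 1.125;-0.028 -0.285 -0.13 0 0 1.125",
  gripper=-0.05,
)

```text
clock: 3.98
ee_pos: [0.5129, -0.0261, 0.1098]
eef_rot: [[0.434, 0.901, 0.001], [0.901, -0.434, 0.0], [0.001, 0.001, -1.0]]
force: [0.6, 0.1, 1.3]
gripper_width: 0.0446
```

```bash
python3 - <<'E'
from h import *
one=np.ones((480,640))
print(tip_reach if not callable(tip_reach) else tip_reach())
c,im=grab("wrist","w2")
for d in outline_of("wrist","bracket"):
    print(round(d["p"],2),np.round(d["bbox"]),d["mask"].sum())
    p=fit([(c,d["mask"].astype(float),one)],PARTS["bracket"],(.508,-.0245,-.446)); print(p)
    q=p[0]
    for P in PARTS["bracket"]: 
        cv2.polylines(im,[cv2.convexHull(proj(c,tf(P,q)).astype(np.float32)).astype(int)],True,(255,0,0),1)
    cv2.imwrite("pics/w2o.png",im);break
o=observe();print(o["joint_positions"],o["gripper_width"])
E
```

```text
0.008
0.82 [290. 153. 349. 308.] 5926
((np.float64(0.5082686863280359), np.float64(-0.024927293677058076), np.float64(-0.44958444498727657)), np.float64(0.033625167920695115))
[ 0.17255158  0.5119351  -0.26381998  1.98026585  0.20657022  0.67335037
  0.9018033 ] 0.044687129259195546
```

View pics/w2o.png

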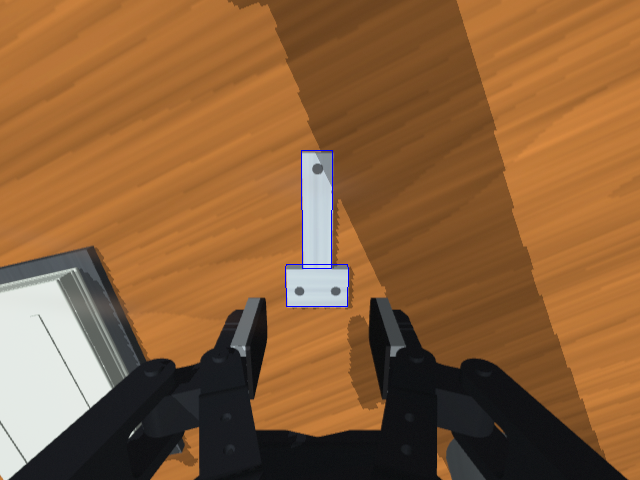

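Request:
apply_moves(
  steps="0 -0.001 -0.03 0 0 0;0 -0.001 -0.06 0 0 0;0 -0.001 -0.085 0 0 0;0 -0.001 -0.1 0 0 0;0 -0.001 -0.1 0 0 0;0 -0.001 -0.1 0 0 0;0 -0.001 -0.1 0 0 0",
)

```text
clock: 4.67
ee_pos: [0.5136, -0.0266, 0.0108]
eef_rot: [[0.433, 0.901, 0.003], [0.901, -0.433, -0.0], [0.001, 0.002, -1.0]]
force: [0.9, -1.2, 0.3]
gripper_width: 0.0453
```

Request:
apply_moves(
  steps="0 0 0 0 0 0;0 0 0 0 0 0;0 0 0 0 0 0;0 0 0 0 0 0;0 0 0 0 0 0;0 0 0 0 0 0",
  gripper=1,
  squeeze=50,
)

```text
clock: 5.17
ee_pos: [0.5145, -0.0266, 0.0123]
eef_rot: [[0.433, 0.901, 0.005], [0.901, -0.433, -0.0], [0.002, 0.004, -1.0]]
force: [-1.0, 0.1, 8.4]
gripper_width: 0.018
```

Request:
apply_moves(
  steps="0 0 0.02 0 0 0;0 0 0.05 0 0 0;0 0 0.08 0 0 0;0.003 0.04 0.09 0 0 0.1;0.006 0.08 0.09 0 0 0.2;0.01 0.12 0.09 0 0 0.3;0.014 0.16 0.09 0 0 0.309;0.018 0.2 0.09 0 0 0.309;0.022 0.24 0.09 0 0 0.309;0.027 0.27 0.09 0 0 0.309;0.03 0.288 0.09 0 0 0.309;0.03 0.288 0.09 0 0 0.309;0.03 0.288 0.09 0 0 0.309;0.03 0.288 0.09 0 0 0.309;0.03 0.288 0.09 0 0 0.309",
)

```text
clock: 6.42
ee_pos: [0.5448, 0.2593, 0.1023]
eef_rot: [[0.141, 0.99, 0.005], [0.99, -0.141, -0.0], [0.0, 0.005, -1.0]]
force: [1.1, 0.1, 0.2]
gripper_width: 0.0176
```

```bash
python3 - <<'E'
from h import *
o=observe();print(o["ee_pos"],o["joint_positions"],o["gripper_width"])
c,im=grab("wrist","w3"); grab("side","s3")
E
```

```text
[0.54475954 0.25931224 0.10229682] [-0.27633672  0.65469243 -0.33679318  1.74810209  0.2926058   0.78434006
  0.67299689] 0.017590000783679522
```

View pics/w3.png

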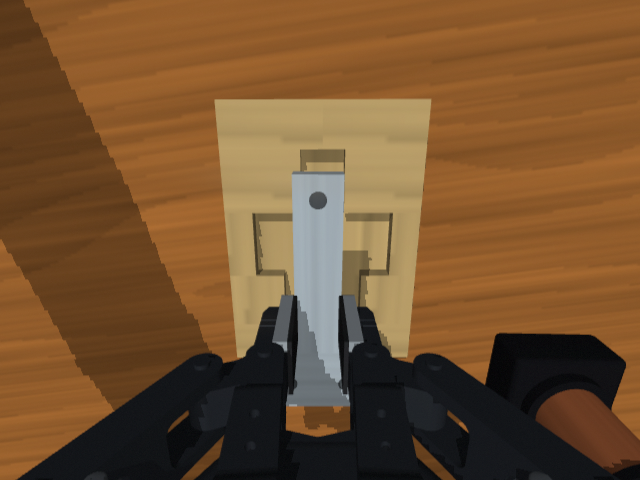

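```bash
python3 - <<'E'
from h import *
from scipy.optimize import least_squares
c=get_calibration("wrist"); o=observe(); R=np.array(o["eef_rot"]); T=np.array(o["ee_pos"])
# bracket frame nominal: x along world yaw -0.141
def pts(v,P):
    xo,yo,zt,pit,yaw=v
    a=yaw; ex=np.array([np.cos(a)*np.cos(pit),np.sin(a)*np.cos(pit),-np.sin(pit)]); ey=np.array([-np.sin(a),np.cos(a),0]); ez=np.cross(ex,ey)
    return np.array([T[0]+xo,T[1]+yo,zt])+np.outer(P[:,0],ex)+np.outer(P[:,1],ey)+np.outer(P[:,2],ez)
P=np.array([[-.055,.01,.004],[-.055,-.01,.004],[.055,0,.004]])
# image left <-> ? test
print(proj(c,pts([-.005,0,.094,0,-.141],P)))
U=np.array([[344.,172],[293,172],[318,405]])
q=proj(c,pts([-.005,0,.094,0,-.141],P))
if q[0,0]<q[1,0]: U[[0,1]]=U[[1,0]]
def f(v):
    r=(proj(c,pts(v,P))-U); r=r.ravel(); r=np.delete(r,4); return r
s=least_squares(f,[-.005,0,.094,0,-.141],x_scale=[.01,.01,.01,.1,.1]); print(s.x,s.cost, s.fun)
E
python3 -c "
import cv2
im=cv2.imread('pics/w3.png');cv2.imwrite('pics/w3z.png',cv2.resize(im[140:440,220:420],None,fx=3,fy=2))
im=cv2.imread('pics/s3.png');cv2.imwrite('pics/s3z.png',cv2.resize(im[100:260,300:460],None,fx=4,fy=3.7))"
```

```text
[[344.37816742 177.86822664]
 [291.32661014 177.86691128]
 [317.79015998 408.90028733]]
[-0.00604745  0.00041059  0.0903361  -0.04792955 -0.1409756 ] 1.377288031643469e-25 [ 5.68434189e-14 -1.13686838e-13  2.27373675e-13  2.84217094e-14
  4.54747351e-13]
```

View pics/w3z.png

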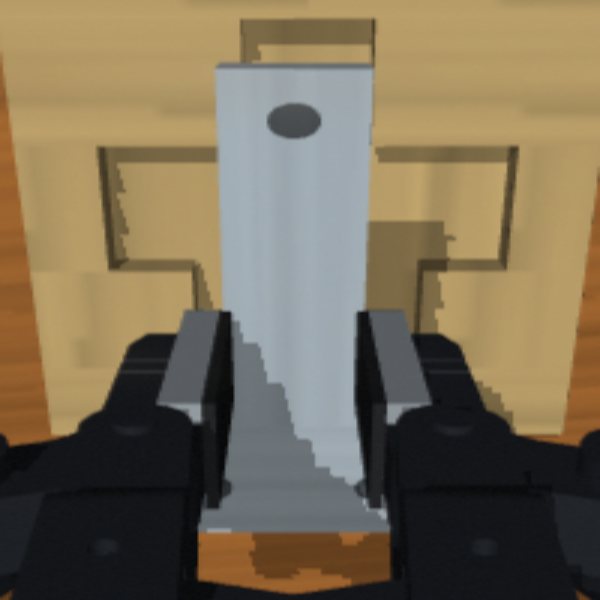

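View pics/s3z.png

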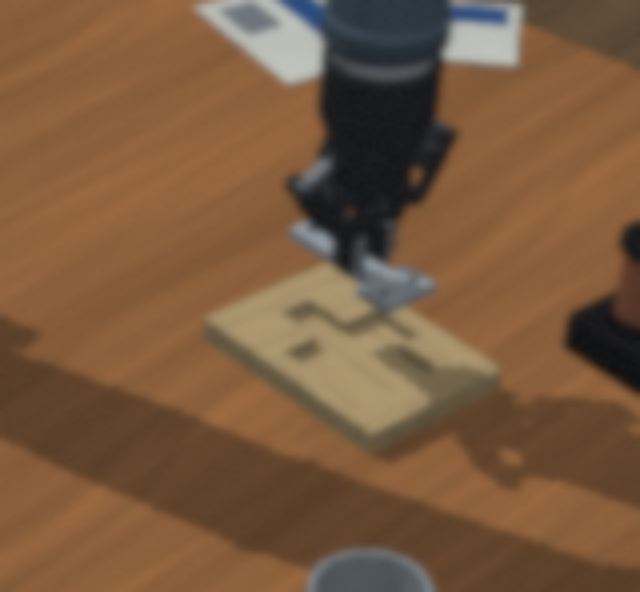

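Request:
apply_moves(
  steps="0.0015 0.0024 -0.02 0 0 0;0.0015 0.0024 -0.045 0 0 0;0.0015 0.0024 -0.062 0 0 0;0.0015 0.0024 -0.062 0 0 0;0.0015 0.0024 -0.062 0 0 0;0.0015 0.0024 -0.062 0 0 0",
)

```text
clock: 7.02
ee_pos: [0.5471, 0.2621, 0.0414]
eef_rot: [[0.141, 0.99, 0.006], [0.99, -0.141, 0.001], [0.002, 0.006, -1.0]]
force: [0.1, 0.4, -1.0]
gripper_width: 0.0177
```

```bash
python3 - <<'E'
from h import *
c,im=grab("wrist"); cv2.imwrite("pics/w4z.png",cv2.resize(im[100:480,160:480],None,fx=1.8,fy=1.5))
E
```

```text
(no output)
```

View pics/w4z.png

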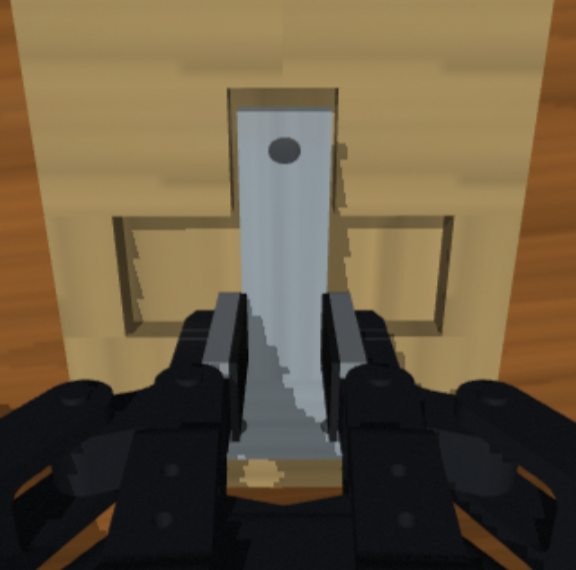

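Request:
apply_moves(
  steps="-0.001 -0.0004 -0.006 0 0 0;-0.001 -0.0004 -0.012 0 0 0;-0.001 -0.0004 -0.018 0 0 0;-0.001 -0.0004 -0.018 0 0 0;-0.001 -0.0004 -0.018 0 0 0",
)

```text
clock: 7.48
ee_pos: [0.5459, 0.2618, 0.0232]
eef_rot: [[0.141, 0.99, 0.006], [0.99, -0.141, 0.001], [0.002, 0.006, -1.0]]
force: [0.1, -0.0, -1.4]
gripper_width: 0.0178
```

Request:
apply_moves(
  steps="0 0 -0.001 0 0 0;0 0 -0.002 0 0 0;0 0 -0.002 0 0 0",
)

```text
clock: 7.73
ee_pos: [0.5461, 0.262, 0.0223]
eef_rot: [[0.141, 0.99, 0.006], [0.99, -0.141, 0.001], [0.001, 0.006, -1.0]]
force: [-3.6, -1.6, 9.3]
gripper_width: 0.0177
```

```bash
python3 - <<'E'
from h import *
c,im=grab("wrist"); cv2.imwrite("pics/w5z.png",cv2.resize(im[100:480,160:480],None,fx=1.8,fy=1.5))
E
```

```text
(no output)
```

View pics/w5z.png

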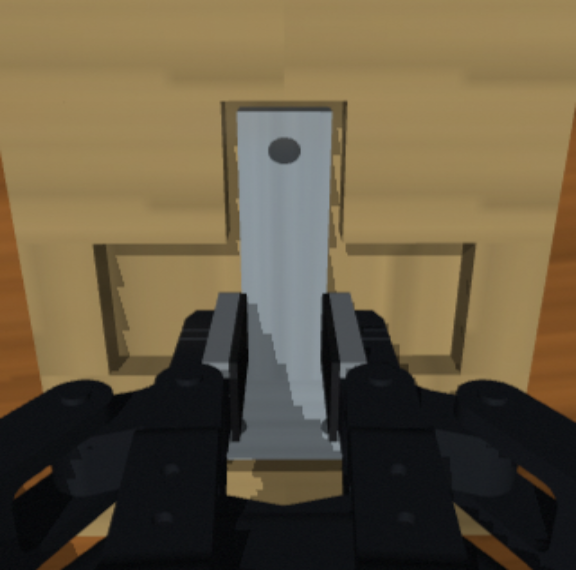

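Request:
apply_moves(
  steps="0 0 0.001 0 0 0;0 0 0.001 0 0 0;0 0 0.001 0 0 0;0 0 0.001 0 0 0;0 0 0.02 0 0 0;0 0 0.05 0 0 0;0 0 0.08 0 0 0;0 0 0.11 0 0 0;0 0 0.13 0 0 0;0 0 0.13 0 0 0;0 0 0.13 0 0 0",
  gripper=0.2,
)

```text
clock: 8.7
ee_pos: [0.5468, 0.2623, 0.1533]
eef_rot: [[0.141, 0.99, 0.008], [0.99, -0.141, 0.002], [0.003, 0.008, -1.0]]
force: [0.0, 0.2, -0.6]
gripper_width: 0.0344
```

```bash
python3 - <<'E'
from h import *
one=np.ones((480,640))
c,im=grab("wrist","w6")
PARTS["bs"]=[P+[0,0,.01] for P in PARTS["bracket"]]
q=None
for t,pt in (("kit","kit"),("bracket","bs")):
  for d in outline_of("wrist",t):
    print(t,round(d["p"],2),np.round(d["bbox"]),d["mask"].sum())
    p=fit([(c,d["mask"].astype(float),one)],PARTS[pt],(.54,.262,-.14)); print(p);break
cv2.imwrite("pics/w6z.png",im)
print(observe()["gripper_width"])
E
```

```text
kit 0.89 [229. 100. 405. 315.] 28769
((np.float64(0.5395730030208576), np.float64(0.26199071855144296), np.float64(-0.14148440704725615)), np.float64(0.2197407476320849))
bracket 0.55 [289. 145. 346. 284.] 4811
((np.float64(0.5389091961019312), np.float64(0.2619459514215825), np.float64(-0.1425434885987343)), np.float64(0.026041628457660344))
0.034315400930472556
```

View pics/w6.png

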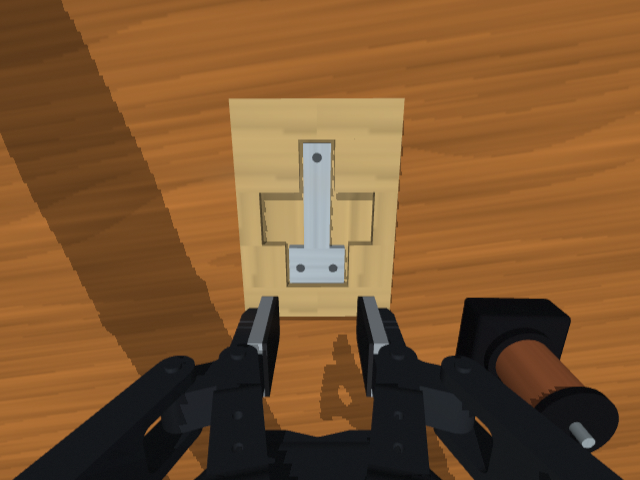

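Request:
apply_moves(
  steps="0.004 -0.035 0.01 0 0 0.05;0.008 -0.07 0.01 0 0 0.1;0.012 -0.105 0.01 0 0 0.15;0.016 -0.14 0.01 0 0 0.2;0.02 -0.175 0.01 0 0 0.25;0.024 -0.21 0.01 0 0 0.3;0.028 -0.245 0.01 0 0 0.35;0.032 -0.28 0.01 0 0 0.4;0.036 -0.315 0.01 0 0 0.45;0.04 -0.35 0.01 0 0 0.5;0.044 -0.385 0.01 0 0 0.545;0.048 -0.42 0.01 0 0 0.545;0.052 -0.455 0.01 0 0 0.545;0.052 -0.494 0.01 0 0 0.545;0.052 -0.494 0.01 0 0 0.545;0.052 -0.494 0.01 0 0 0.545;0.052 -0.494 0.01 0 0 0.545;0.052 -0.494 0.01 0 0 0.545",
)

```text
clock: 10.35
ee_pos: [0.5971, -0.2304, 0.1601]
eef_rot: [[-0.395, 0.919, 0.003], [0.919, 0.395, 0.003], [0.002, 0.004, -1.0]]
force: [0.4, 1.1, -0.6]
gripper_width: 0.0344
```

```bash
python3 - <<'E'
from h import *
one=np.ones((480,640))
c,im=grab("wrist","w7")
o=observe(); print(o["joint_positions"])
for d in outline_of("wrist","cover"):
    print(round(d["p"],2),np.round(d["bbox"]),d["mask"].sum())
q=(.525,-.2616,-.211)
def rib():
    u=np.array([np.cos(.615),np.sin(.615)]);v=np.array([-u[1],u[0]]);r=np.array([.066,.044])
    return np.array([[*(r+a*u*.013+b*v*.006),z] for a in(-1,1) for b in(-1,1) for z in(.032,.056)])
for P in PARTS["cover"]+[rib()]:
    cv2.polylines(im,[cv2.convexHull(proj(c,tf(P,q)).astype(np.float32)).astype(int)],True,(255,0,0),1)
cv2.imwrite("pics/w7o.png",im)
E
```

```text
[ 0.59646515  0.64697649 -0.43198746  1.61032831  0.31081751  0.9512808
  2.03720577]
0.8 [168. 297. 305. 455.] 7600
0.71 [181.   1. 467. 264.] 43163
```

View pics/w7o.png

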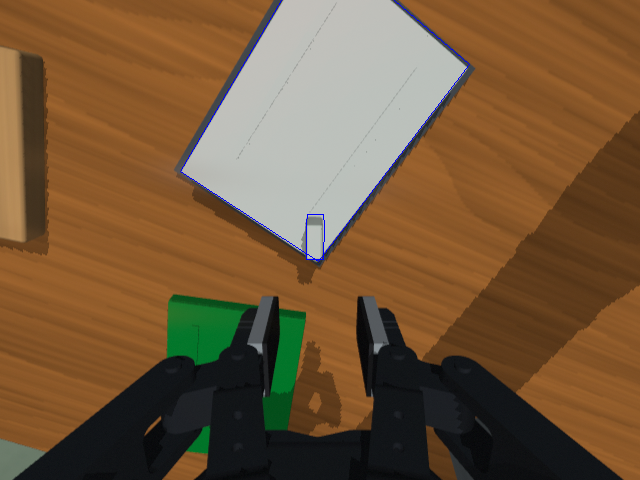

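```bash
python3 - <<'E'
from h import *
one=np.ones((480,640))
c=get_calibration("wrist")
u=np.array([np.cos(.615),np.sin(.615)]);v=np.array([-u[1],u[0]]);r=np.array([.066,.044])
rib=np.array([[*(r+a*u*.013+b*v*.006),z] for a in(-1,1) for b in(-1,1) for z in(.032,.056)])
ds=outline_of("wrist","cover"); d=max(ds,key=lambda d:d["mask"].sum())
(q,f)=fit([(c,d["mask"].astype(float),one)],PARTS["cover"]+[rib],(.525,-.2616,-.211)); print(q,f)
print(tf(np.array([[.066,.044,.044],[-.083,-.058,.0305]]),q), q[2]+.615+np.pi/2, observe()["ee_pos"])
R=np.array(observe()["eef_rot"]);print(np.arctan2(R[1,0],R[0,0]))
E
```

```text
(np.float64(0.5260961432821034), np.float64(-0.2622085381618121), np.float64(-0.22133421273869827)) 0.010768482264902809
[[ 0.60014549 -0.23377098  0.044     ]
 [ 0.43238807 -0.30057254  0.0305    ]] 1.9644621140561984 [ 0.59740621 -0.23097852  0.16071258]
1.9766642472033233
```

Request:
apply_moves(
  steps="0.0022 -0.0022 -0.03 0 0 -0.006;0.0022 -0.0022 -0.06 0 0 -0.006;0.0022 -0.0022 -0.085 0 0 -0.006;0.0022 -0.0022 -0.1 0 0 -0.006;0.0022 -0.0022 -0.113 0 0 -0.006;0.0022 -0.0022 -0.113 0 0 -0.006;0.0022 -0.0022 -0.113 0 0 -0.006",
)

```text
clock: 11.08
ee_pos: [0.6, -0.2328, 0.048]
eef_rot: [[-0.39, 0.921, 0.004], [0.921, 0.39, 0.002], [0.001, 0.004, -1.0]]
force: [0.1, -1.2, 0.5]
gripper_width: 0.0343
```

```bash
python3 - <<'E'
from h import *
c,im=grab("wrist","w8")
E
```

```text
(no output)
```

View pics/w8.png

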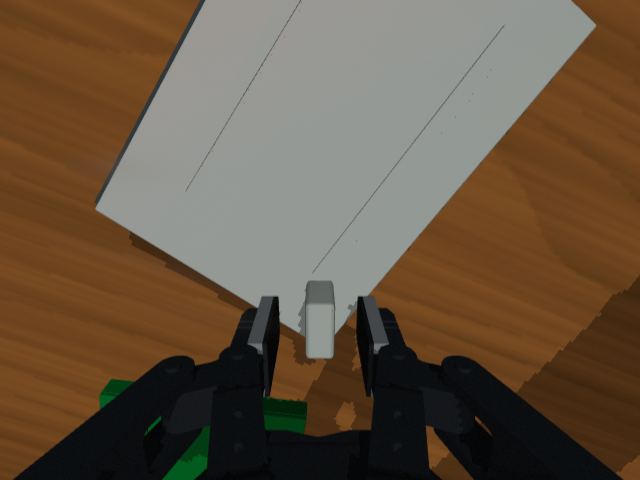

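Request:
apply_moves(
  steps="0 0 -0.002 0 0 0;0 0 -0.002 0 0 0;0 0 -0.002 0 0 0;0 0 -0.002 0 0 0;0 0 -0.002 0 0 0;0 0 -0.002 0 0 0;0 0 -0.002 0 0 0;0 0 -0.002 0 0 0",
  gripper=1,
  squeeze=80,
)

```text
clock: 11.8
ee_pos: [0.602, -0.2326, 0.0486]
eef_rot: [[-0.39, 0.921, 0.008], [0.921, 0.39, 0.002], [-0.001, 0.008, -1.0]]
force: [-0.6, 2.2, 6.9]
gripper_width: 0.0097
```

```bash
python3 - <<'E'
from h import *
from scipy.spatial.transform import Rotation as Ro
o=observe(); T=np.array(o["ee_pos"]); a=-.216+.615
piv=np.array([.4329,-.2998,.0305]); n=np.array([np.sin(a),-np.cos(a),0])
for th in (.03,.06,.09,.12,.145):
    d=Ro.from_rotvec(n*th).apply(T-piv)+piv-T; print(th,np.round(d,4),np.round(n*th,4))
E
```

```text
0.03 [-0.0006 -0.0002  0.0054] [ 0.0117 -0.0276  0.    ]
0.06 [-0.0013 -0.0005  0.0109] [ 0.0233 -0.0553  0.    ]
0.09 [-0.0022 -0.0009  0.0163] [ 0.035  -0.0829  0.    ]
0.12 [-0.0032 -0.0014  0.0216] [ 0.0466 -0.1106  0.    ]
0.145 [-0.0042 -0.0018  0.0261] [ 0.0563 -0.1336  0.    ]
```

Request:
apply_moves(
  steps="-0.0003 -0.0001 0.0027 0.006 -0.014 0;-0.0006 -0.0002 0.0054 0.0117 -0.0276 0;-0.001 -0.0003 0.0082 0.0175 -0.0415 0;-0.0013 -0.0005 0.0109 0.0233 -0.0553 0;-0.0018 -0.0007 0.0136 0.029 -0.069 0;-0.0022 -0.0009 0.0163 0.035 -0.0829 0;-0.0022 -0.0009 0.0163 0.035 -0.0829 0;-0.0022 -0.0009 0.0163 0.035 -0.0829 0",
)

```text
clock: 12.47
ee_pos: [0.5994, -0.2341, 0.0652]
eef_rot: [[-0.389, 0.917, 0.09], [0.921, 0.387, 0.037], [-0.001, 0.097, -0.995]]
force: [-0.7, 0.7, 1.8]
gripper_width: 0.01
```

```bash
python3 - <<'E'
from h import *
for n in("side","scene"):
    c,im=grab(n,n+"9")
    a=im[230:350,170:310] if n=="side" else im[220:310,180:280]
    cv2.imwrite(f"pics/{n}9z.png",cv2.resize(a,None,fx=5,fy=5,interpolation=cv2.INTER_CUBIC))
E
```

```text
(no output)
```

View pics/side9z.png

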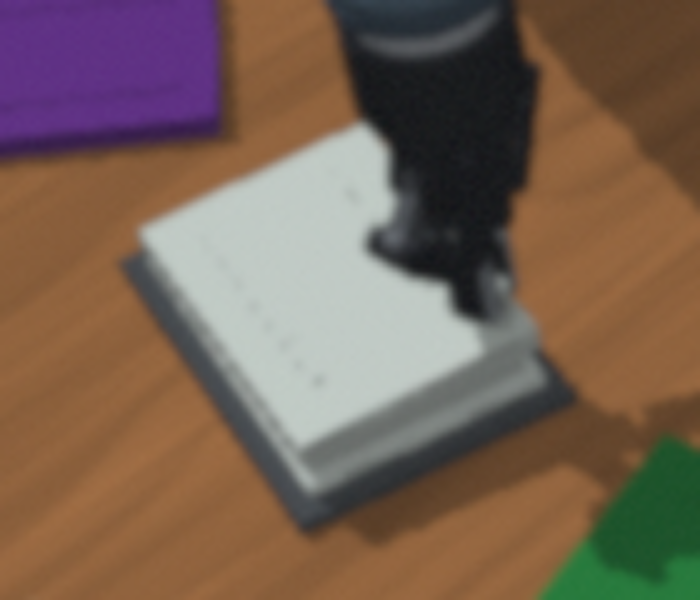

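Request:
apply_moves(
  steps="-0.0005 -0.0002 0.0027 0.006 -0.014 0;-0.001 -0.0004 0.0054 0.0117 -0.0276 0;-0.0016 -0.0007 0.0082 0.0175 -0.0415 0;-0.0022 -0.001 0.0109 0.0233 -0.0553 0;-0.0022 -0.001 0.0109 0.0233 -0.0553 0;-0.0022 -0.001 0.0109 0.0233 -0.0553 0",
)

```text
clock: 13.07
ee_pos: [0.5971, -0.2352, 0.076]
eef_rot: [[-0.389, 0.91, 0.145], [0.921, 0.384, 0.06], [-0.002, 0.157, -0.988]]
force: [-0.7, 0.1, -0.7]
gripper_width: 0.0099
```

```bash
python3 - <<'E'
from h import *
c,im=grab("side","side10")
cv2.imwrite(f"pics/side10z.png",cv2.resize(im[230:350,170:310],None,fx=5,fy=5,interpolation=cv2.INTER_CUBIC))
o=observe();print(o["joint_positions"],o["ft_torque"])
E
```

```text
[ 0.68681558  0.72953944 -0.45875634  1.74121828  0.33172792  0.63089993
  2.0625928 ] [-0.083156    0.17071336  0.00370414]
```

View pics/side10z.png

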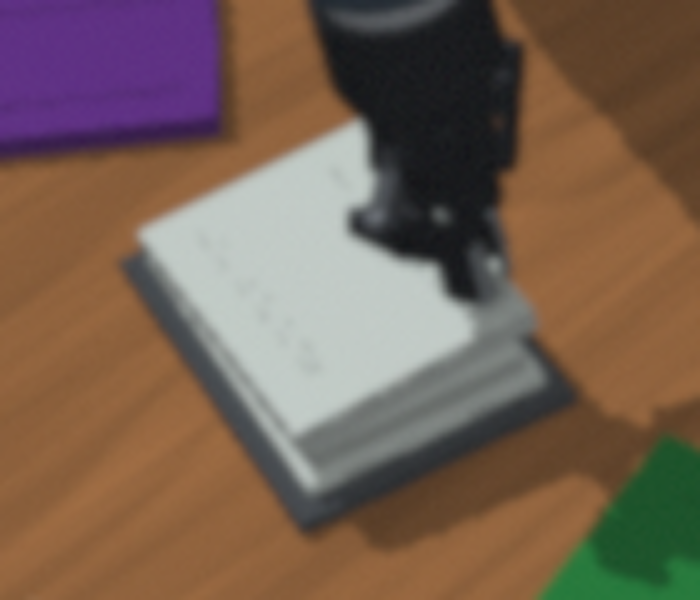

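Request:
apply_moves(
  steps="0 0 0.003 0 0 0;0 0 0.006 0 0 0;0 0 0.01 0 0 0;0 0 0.015 0 0 0;0 0 0.022 0 0 0;0 0 0.03 0 0 0;0 0 0.03 0 0 0",
)

```text
clock: 13.7
ee_pos: [0.5987, -0.2352, 0.1083]
eef_rot: [[-0.389, 0.909, 0.148], [0.921, 0.384, 0.059], [-0.004, 0.159, -0.987]]
force: [0.7, -0.2, -0.6]
gripper_width: 0.0099
```

```bash
python3 - <<'E'
from h import *
c,im=grab("side","side11")
cv2.imwrite(f"pics/side11z.png",cv2.resize(im[210:350,150:330],None,fx=4,fy=4,interpolation=cv2.INTER_CUBIC))
grab("wrist","w11")
E
```

```text
(no output)
```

View pics/side11z.png

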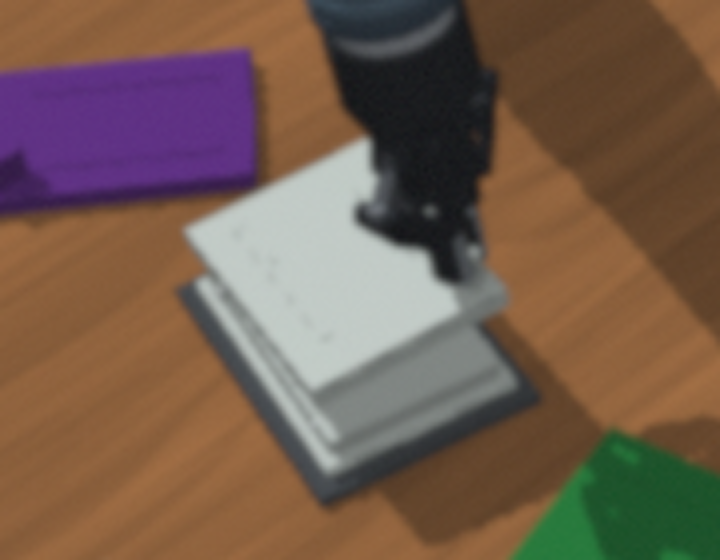

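View pics/w11.png

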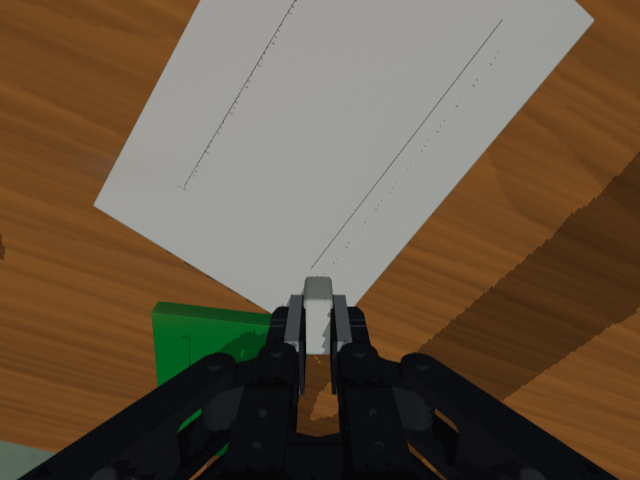

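```bash
python3 - <<'E'
from h import *
from scipy.spatial.transform import Rotation as Ro
R=np.array(observe()["eef_rot"])
for j in (1.970,2.0448):
    Rt=np.array([[np.cos(j),np.sin(j),0],[np.sin(j),-np.cos(j),0],[0,0,-1]])
    print(Ro.from_matrix(Rt@R.T).as_rotvec())
E
```

```text
[-0.05939363  0.14691571 -0.00039311]
[-0.0648604   0.14462547  0.07425027]
```

Request:
apply_moves(
  steps="0 0 0.015 0 0 0;0 0 0.03 0 0 0;0 0 0.045 -0.01 0.025 0;0.001 0 0.055 -0.02 0.05 0;0.002 0.001 0.065 -0.03 0.075 0;0.002 0.001 0.067 -0.04 0.1 0;0.002 0.001 0.067 -0.05 0.125 0;0.002 0.001 0.067 -0.06 0.147 0;0.002 0.001 0.067 -0.06 0.147 0;0.002 0.001 0.067 -0.06 0.147 0",
)

```text
clock: 14.63
ee_pos: [0.5998, -0.2336, 0.1732]
eef_rot: [[-0.39, 0.921, -0.0], [0.921, 0.39, -0.0], [0.0, -0.0, -1.0]]
force: [-0.6, 1.3, 0.4]
gripper_width: 0.0099
```

```bash
python3 - <<'E'
from h import *
c,im=grab("side","side12")
cv2.imwrite(f"pics/side12z.png",cv2.resize(im[180:350,130:340],None,fx=3.5,fy=3.5,interpolation=cv2.INTER_CUBIC))
E
```

```text
(no output)
```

View pics/side12z.png

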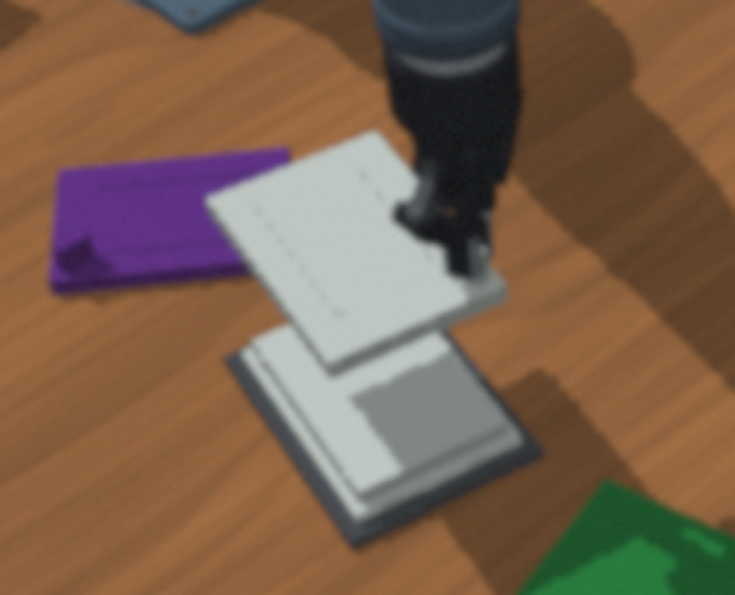

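Free and level, with the stack unmoved. Now I'll carry it to the tray: dx +0.014, dy +0.531, yaw +0.075.

Request:
apply_moves(
  steps="0 0.01 0.002 0 0 0;0 0.03 0.002 0 0 0.005;0.001 0.06 0.002 0 0 0.01;0.002 0.09 0.002 0 0 0.015;0.003 0.12 0.002 0 0 0.02;0.004 0.15 0.002 0 0 0.025;0.005 0.18 0.002 0 0 0.03;0.006 0.21 0.002 0 0 0.035;0.007 0.24 0.002 0 0 0.04;0.008 0.27 0.002 0 0 0.045;0.009 0.3 0.002 0 0 0.05;0.01 0.33 0.002 0 0 0.055;0.011 0.36 0.002 0 0 0.06;0.012 0.39 0.002 0 0 0.065;0.013 0.42 0.002 0 0 0.07;0.014 0.45 0.002 0 0 0.075;0.014 0.475 0.002 0 0 0.075;0.014 0.5 0.002 0 0 0.075;0.014 0.52 0.002 0 0 0.075;0.014 0.531 0.002 0 0 0.075",
)

```text
clock: 16.35
ee_pos: [0.6118, 0.3009, 0.1754]
eef_rot: [[-0.46, 0.888, -0.001], [0.888, 0.46, 0.002], [0.002, 0.0, -1.0]]
force: [-0.2, 0.7, -0.6]
gripper_width: 0.0097
```

Request:
apply_moves(
  steps="0 0 0 0 0 0;0 0 0 0 0 0;0 0 0 0 0 0;0 0 0 0 0 0",
)

```text
clock: 16.68
ee_pos: [0.6125, 0.2986, 0.1753]
eef_rot: [[-0.458, 0.889, -0.001], [0.889, 0.458, 0.001], [0.001, -0.0, -1.0]]
force: [-0.8, 0.5, 0.0]
gripper_width: 0.0102
```

```bash
python3 - <<'E'
from h import *
one=np.ones((480,640))
o=observe();T=np.array(o["ee_pos"]);print(T,np.abs(o["qvel"]).max())
for n in("side","scene","wrist"):
    c,im=grab(n)
    zp=T[2]-.018
    PC=[box(-.085,.085,-.06,.06,zp-.0125,zp+.0015)]
    ds=outline_of(n,"cover")
    for d in ds:
        b=d["bbox"]; q=ray(c,(b[0]+b[2])/2,(b[1]+b[3])/2,zp)
        if np.hypot(q[0]-.54,q[1]-.262)<.1:
            print(n,round(d["p"],2),np.round(b),fit([(c,d["mask"].astype(float),one)],PC,(.54,.262,-.141)))
    for P in PC: cv2.polylines(im,[cv2.convexHull(proj(c,tf(P,(.54,.262,-.141))).astype(np.float32)).astype(int)],True,(0,0,255),1)
    cv2.imwrite(f"pics/{n}13.png",im)
E
```

```text
[0.61245422 0.29863152 0.1753235 ] 0.003432927163672551
side 0.68 [351. 132. 430. 177.] ((np.float64(0.5353744718919256), np.float64(0.2649832383847154), np.float64(-0.1391742782470121)), np.float64(0.05491711660509614))
scene 0.66 [421. 194. 483. 251.] ((np.float64(0.5383149928703939), np.float64(0.2635469603360326), np.float64(-0.1441979810885486)), np.float64(0.19520579946044522))
wrist 0.61 [ 92.   0. 593. 355.] ((np.float64(0.5380518644540969), np.float64(0.2637285863621948), np.float64(-0.13333144166706803)), np.float64(0.02666690129210182))
```

View pics/side13.png

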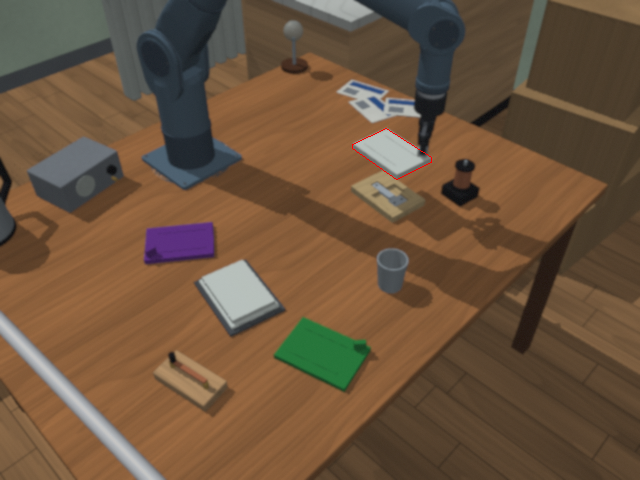

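View pics/scene13.png

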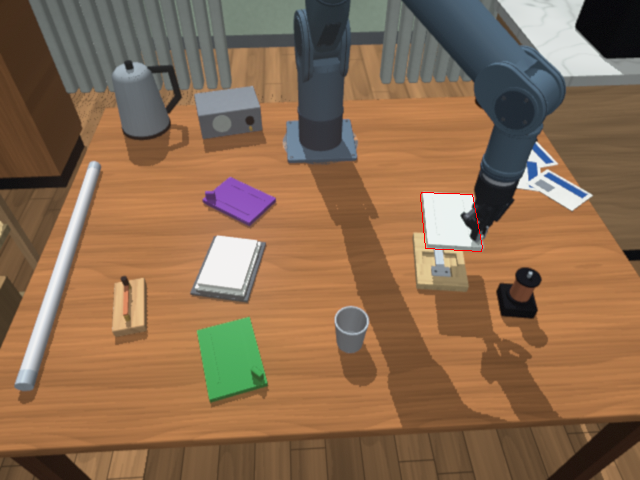

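The views show the cover level and matching its predicted outline over the tray, still in the gripper. The bracket is in its recess, and the stack and bystanders haven't moved.

```bash
python3 -c "
from rig import *
o=observe();print(o['clock'],o['gripper_width'],abs(o['qvel']).max() if hasattr(o['qvel'],'max') else o['qvel']);print(finish_job())"
```

```text
16.9833 0.009836869675535508 0.004122313914738771
the job is handed in; nothing more can be done
None
```

I handed the job in at 17.0 s of the 56 s allowed. `finish_job` reports no verdict, so everything below rests on my own camera and state checks.

- **Bracket:** I laid it in the tray recess, let go, and backed the gripper off. A wrist-camera fit afterwards put it about 1 mm from the tray's centre and within 0.01 rad of the tray's long side. The final pictures still show it in the recess.
- **Peel:** I took the cover by its rib and tipped it about 0.15 rad around the opposite corner, which raised the rib corner by about 27 mm. The opposite corner still looked at rest on the stack in the side view, but I judged that by eye and did not measure it. After that I lifted the cover clear, levelled it and carried it over.
- **Final pose:** The gripper still holds the cover level, with its panel about 0.157 m above the table, which is about 14 cm above the tray. The outline fits from the three cameras put its centre 2 to 6 mm from the tray's centre and within 0.01 rad of its long side. The arm was practically still.
- **Stack and bystanders:** The stack, tumbler, coil and switch look unmoved in the last pictures.

**Weaker checks:** The scene-camera fit of the cover had a high residual of 0.195, probably because the gripper hides part of it. The side and wrist fits were better, at 0.055 and 0.027. The tray fit made after placing the bracket also had a high residual of 0.22, but its pose agreed with the earlier clean fit to within 1 mm.

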